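# Step a test strip by running a fingertip along the flaps

## Robot

A 6-joint arm with a two-finger parallel gripper is mounted at the origin on a cart in front of the work surface, level with it; the furniture and walls round the work are solid. World frame = base frame: x ahead of the robot, y to its left, z up, the work surface at z = 0. Lengths are in m, angles in rad, forces in N, time in s.
With the tool pointing down it reaches from about 0.15 to 0.775 m from the base axis. Payload 6.1 kg.
Tool frame: the origin (TCP) lies midway between the tips of the shut fingers; the grasp point (between the pads) lies 19 mm behind it (robot.pinch_z is the z of the grasp point in the tool frame, in m); z points along the fingers, y is the line along which they close (so a half turn about z gives the same grasp; the last joint's range is limited). The gripper opens to 85 mm and grips with 20 to 120 N. Pads are 22 mm wide; open, the fingers measure 114 mm over their backs; the gripper's body (76 mm by 85 mm) begins 54 mm behind the grasp point. The pads swing forward as they close: fully open they stand 13 mm farther back than shut.
Start: joints at [-1.28, 0.126, -0.04, 1.405, 0, 1.571], TCP at [0.151, -0.503, 0.231] pointing down, gripper open.
Joint ranges: [-2.72, 2.72], [-0.95, 1.95], [-1.27, 1.35], [-1.78, 2.02], [-1.46, 1.47], [-3.14, 3.14]. Speed limits (rad/s): [2.39, 2.39, 3.01, 3.14, 3.14, 3.14].

## Interface

Orientations are given as a unit quaternion [x, y, z, w].
In Python, from rig import robot, optics gives the robot as it stands.
- The arm moves only by the tool jog_arm, never from a script. Its argument "series" is a list of rows, each an object with "jaw": the closure, from -1 (fully open) to 1 (shut), so that 0 is half open; "linear": the shift along the tool's x, y, z as a fraction of full scale, a list of three; "spin": the turn about the tool's z as a fraction of full scale. In form: [{"jaw": jaw, "linear": [tx, ty, tz], "spin": spin}, ...]. A call has 1 to 8 rows; each row shifts and turns the commanded pose from where the row before left it, along the tool's axes as they then stand; what a row does not reach is not made up. Full scale, the value 1, is 0.03 m for a shift and 6 degrees for a turn. A row lasts 1/12 s, in which the tool goes at most 41.7 mm and 7.16 degrees, less where a joint would pass 70% of its speed; a pose out of reach is approached as far as the arm can. A call with a number of a shift or a turn outside -1 to 1 is refused whole. A call with a gripper value outside its range is refused whole. The fingers move at their own pace and stop on an object; "squeeze" is the grip in N (left out, the last holds). Time passes only in rows, so rows that do not move let the fingers close. It gives the time, the measured TCP pose, the force, the opening and the grip force at its end, in the units of the state.
- robot.get_obs(): the state, without advancing time (a new reading comes with each control period).
- optics.camera(name): name is "scene" or "top"; returns a dict with "img" (480x640x3 uint8, red, green, blue), "depth" (480x640 float32, m along the optical axis (not along the pixel's ray), 0 where there is no reading), "fovy" (degrees; the focal length in pixels is half the picture's height over the tangent of half this angle, whatever the lens; pixels are square), "cx", "cy" (the principal point, pixels), "k1" (the pictures are not rectified: a ray, as slopes to the right and down, at radius r is drawn at 1 + k1 r^2 times it, then the intrinsics apply), "xyz" and "attitude" of the camera in the world. Camera axes: x right, y down, z forward; pixel columns grow to the right and rows downward; lengths in m; the calibration is good to about 2 mm. A picture is of the moment at which its call begins.
- robot.finish_job(): hands the job in; it is judged then, once.
The state is a dict: "time_s": time; "joint_pos": joint angles; "joint_vel": joint speeds; "tau": joint torques, N m; "position": TCP position; "eef_rot": TCP orientation; "contact_force": force on the tool from outside, world axes, zero at the start; "moment": the same for the moment, N m; "grip_width": finger opening in m; "gripper_force": force on a finger pad.
Only numpy, scipy, OpenCV 4.12 (cv2) and the standard library are available. Lean on these libraries where they do the work, as an engineer would, in place of code of your own. Each camera call takes 0.05 s, during which the arm holds its last target. There are 200 camera calls.

## Task

Make a stepped exposure on the test-strip printer: run a fingertip along its row of standing flaps from the window marked with one dot to the one with four, gently folding each flap down flat as you reach it. Leave each flap down for a full two seconds before the next one starts to go down, so that the steps come out even. Use only the fingers; pick nothing up, and leave the printer and the things round it where they stand.

Things in the scene. Friction and masses are not known exactly. Their poses are not given: they have to be found in the camera images.
- strip_printer: test-strip printer: flat dark grey case, 150 (x) by 212 (y) by 22 mm high, 0.9 kg, loose on rubber feet. Origin: centre of its underside, z up. Along y lie four windows over a cream paper strip, each with a black flap: first at the +y end, fourth at the -y end, counted by white dots (1 to 4) on the -x rail. Rails and end blocks are 22 mm high; shut flaps lie flush with them.
- flap1 (a joint): angle of the first flap (rad): 0 flat on its window, pi/2 upright; starts at 1.15 to 1.5. A stiff plate 104 (x) by 39 by 3 mm, hinged along its +y edge; the free edge comes down towards the case's -y end. The hinge is slightly stiff: the flap stays where it is left, and about 0.5 N on its free part moves it.
- flap1_pivot (a point): point on the case, on the upper face, above the middle of the first flap's hinge line, at y = 84 mm and z = 22 mm in the case's frame; the next hinge line is 42 mm further towards -y
- flap1_edge (a point): middle of the first flap's free edge, 39 mm from the hinge line; moves with the flap
- flap2 (a joint): angle of the second flap (rad): 0 flat on its window, pi/2 upright; starts at 1.15 to 1.5. A stiff plate 104 (x) by 39 by 3 mm, hinged along its +y edge; the free edge comes down towards the case's -y end. The hinge is slightly stiff: the flap stays where it is left, and about 0.5 N on its free part moves it.
- flap2_pivot (a point): point on the case, on the upper face, above the middle of the second flap's hinge line, at y = 42 mm and z = 22 mm in the case's frame; the next hinge line is 42 mm further towards -y
- flap2_edge (a point): middle of the second flap's free edge, 39 mm from the hinge line; moves with the flap
- flap3 (a joint): angle of the third flap (rad): 0 flat on its window, pi/2 upright; starts at 1.15 to 1.5. A stiff plate 104 (x) by 39 by 3 mm, hinged along its +y edge; the free edge comes down towards the case's -y end. The hinge is slightly stiff: the flap stays where it is left, and about 0.5 N on its free part moves it.
- flap3_pivot (a point): point on the case, on the upper face, above the middle of the third flap's hinge line, at y = 0 mm and z = 22 mm in the case's frame; the next hinge line is 42 mm further towards -y
- flap3_edge (a point): middle of the third flap's free edge, 39 mm from the hinge line; moves with the flap
- flap4 (a joint): angle of the fourth flap (rad): 0 flat on its window, pi/2 upright; starts at 1.15 to 1.5. A stiff plate 104 (x) by 39 by 3 mm, hinged along its +y edge; the free edge comes down towards the case's -y end. The hinge is slightly stiff: the flap stays where it is left, and about 0.5 N on its free part moves it.
- flap4_pivot (a point): point on the case, on the upper face, above the middle of the fourth flap's hinge line, at y = -42 mm and z = 22 mm in the case's frame; the next hinge line is 42 mm further towards -y
- flap4_edge (a point): middle of the fourth flap's free edge, 39 mm from the hinge line; moves with the flap
- film_can: black film can with a grey lid, 35 mm across, 51 mm high, loose, upright behind (+x side of) the case; origin at the centre of its underside
- pigment_tub: clear and orange pigment tub with a black lid, 56 mm across, 52 mm high, loose, upright behind the case; origin at the centre of its underside
- marker_pen: white marker pen with a black cap, 131 mm long, 14 mm thick, loose, lying in front (-x side) of the case; origin under its middle

How it is judged:
On the way, in this order (a step that is already met when the one before it is completed fails the run):
1. the first flap is flat, and the later ones still stand for at least 1.6 s (value of joint flap1 below 0.12 rad and value of joint each of flap2, flap3, flap4 above 0.9 rad), for 1.6 s.
2. the second flap is flat, those before it too, and the later ones still stand for at least 1.6 s (value of joint each of flap1, flap2 below 0.12 rad and value of joint each of flap3, flap4 above 0.9 rad), for 1.6 s.
3. the third flap is flat, those before it too, and the later ones still stand for at least 1.6 s (value of joint each of flap1, flap2, flap3 below 0.12 rad and value of joint flap4 above 0.9 rad), for 1.6 s.
4. the fourth flap is flat, those before it too (value of joint each of flap1, flap2, flap3, flap4 below 0.12 rad), for 0.2 s.
At the end, for the whole second after the job is handed in: all four flaps lie flat (within 0.12 rad, that is 5 mm at the free edge), the printer is level, at rest and within 15 mm of where it stood, and the film can, pigment tub and marker pen are within 15 mm of their places (all of step 4 and linear speed of strip_printer below 0.01 m/s and distance of each of strip_printer, film_can, pigment_tub, marker_pen from where it was at the start of the episode below 0.015 m and angle between strip_printer's own z axis and vertical below 0.04 rad); the robot touches nothing.
It fails at once if a flap is brought down while one before it in the row is not flat ((value of joint flap2 below 0.85 rad and value of joint flap1 above 0.2 rad) or (value of joint flap3 below 0.85 rad and value of joint flap2 above 0.2 rad) or (value of joint flap4 below 0.85 rad and value of joint flap3 above 0.2 rad)).
It fails at once if the strip printer is lifted or tipped, or pushed more than 15 mm from its place (distance of strip_printer from where it was at the start of the episode above 0.015 m or height (world z) of strip_printer above 0.006 m or angle between strip_printer's own z axis and vertical above 0.06 rad).
It fails at once if a part of the robot other than its fingers touches the strip printer (more than 2 N) (contact force between the arm and strip_printer above 2 N).
It fails at once if the fingers press on the strip printer or its flaps with more than 40 N (contact force between the fingers and strip_printer above 40 N).
It fails at once if the film can, the pigment tub or the marker pen is moved by more than 15 mm or lifted (distance of any of film_can, pigment_tub, marker_pen from where it was at the start of the episode above 0.015 m).
It also fails if it takes over 61 s, if anything falls off the work surface, if the arm or the gripper's body presses on something with over 40 N, if the wrist force passes 120 N, or if a joint passes its speed limit or range.

## Working session

There is one attempt and no reset: what is moved stays moved. The work goes in short steps, Python scripts to look and compute and a tool call to move; the robot and the scene stay as the last step left them, time stands still between calls to the robot, and variables do not carry over. Pictures are saved under pics/ and viewed, at most 10 in all, crops included, and the job is handed in when it is done.

Besides the shell and the picture viewer there is one more tool, called as name(argument=value, ...) on one line, values as JSON. jog_arm: Moves the arm, as the interface text tells. Shift numbers are shares of 0.03 m and turn numbers shares of 6 degrees, none past 1 either way. Its arguments: {"type":"object","properties":{"series":{"type":"array"},"squeeze":{"type":"number"}},"required":["series"]}

```bash
mkdir -p pics; cat > h.py <<'E'
import numpy as np, cv2
from rig import robot, optics
from scipy.spatial.transform import Rotation as R
def pts(c):
    h,w=c['depth'].shape; f=h/2/np.tan(np.radians(c['fovy'])/2)
    u,v=np.meshgrid(np.arange(w),np.arange(h))
    K=np.array([[f,0,c['cx']],[0,f,c['cy']],[0,0,1.]])
    p=np.stack([u,v],-1).reshape(-1,1,2).astype(float)
    s=cv2.undistortPoints(p,K,np.array([c['k1'],0,0,0.])).reshape(h,w,2)
    a=np.array(c['attitude']); M=R.from_quat(a).as_matrix() if a.size==4 else a
    d=np.dstack([s,np.ones((h,w))])
    P=(d*c['depth'][...,None])@M.T+np.array(c['xyz'])
    P[c['depth']==0]=np.nan
    return P
def save(c,n): cv2.imwrite('pics/'+n,c['img'][...,::-1])
E
python3 - <<'E'
from h import *
for n in('scene','top'):
    c=optics.camera(n); save(c,n+'0.png'); np.save(n+'.npy',pts(c)); print(n,c['xyz'],c['attitude'],c['fovy'],c['k1'],(c['depth']>0).mean())
o=robot.get_obs(); print(o)
E
```

```text
scene [0.16881638 0.63311376 0.57274287] [-0.26315631  0.85470893 -0.42662812  0.13494388] 55.31667943161867 -0.07373108424671715 0.9913118489583334
top [0.45304498 0.08098302 0.90635624] [-0.69598778  0.71694064 -0.030875    0.02537445] 46.0688614791909 -0.06370153882494599 0.995869140625
{'time_s': 0.1, 'joint_pos': array([-1.27999975e+00,  1.26314570e-01, -4.04905240e-02,  1.40544612e+00,
        1.72276693e-05,  1.57082346e+00]), 'joint_vel': array([ 0.00095342, -0.00085975,  0.00432385, -0.00132364,  0.00082874,
       -0.00034174]), 'tau': array([ 4.84194225e-04, -4.36902452e+01,  3.53607380e+01,  1.36313267e-02,
        1.72950681e-04,  6.01829541e-06]), 'position': array([ 0.15042078, -0.50259024,  0.2306166 ]), 'eef_rot': array([ 9.89449982e-01,  1.44873060e-01, -9.68837798e-05, -7.21015625e-04]), 'contact_force': array([-0.27274101,  0.60161355, -0.46069661]), 'moment': array([ 0.02785313,  0.00281678, -0.02862123]), 'gripper_force': 0.0, 'grip_width': 0.08516522805736444}
```

View pics/top0.png

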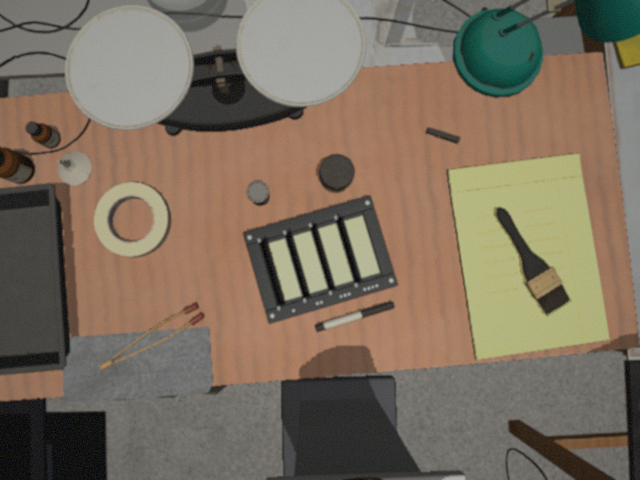

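View pics/scene0.png

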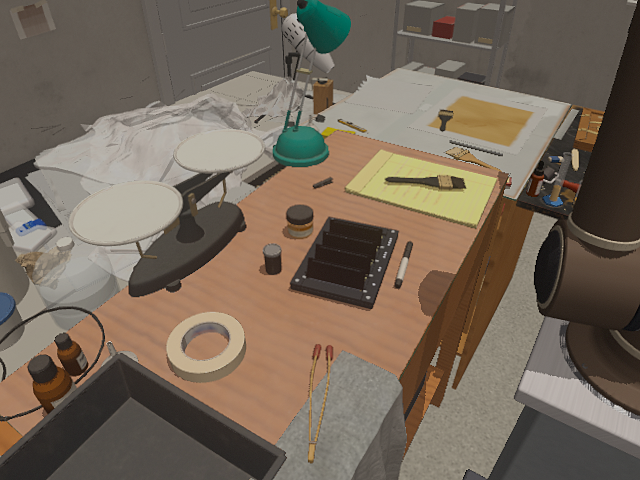

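The top view shows the printer with corners near (245,233), (370,197), (397,285) and (268,322), and the one-dot end at left (+y). The can is at (258,192), the tub at (337,172) and the pen at (355,316). The scene view shows all four flaps standing.

```bash
python3 - <<'E'
from h import *
P=np.load('top.npy'); z=P[...,2]
img=cv2.imread('pics/top0.png')
roi=np.zeros(z.shape,bool); roi[190:330,235:405]=1
print('table z',np.nanmedian(z[330:350,240:300]))
m=roi&(z>0.014)&(z<0.075)
n,l,s,_=cv2.connectedComponentsWithStats(m.astype(np.uint8))
k=l[258,290] if l[258,290] else 1+np.argmax(s[1:,4]); k=1+np.argmax(s[1:,4])
m=l==k
q=m&(z<0.028)
r=cv2.minAreaRect(P[q][:,:2].astype(np.float32)); print(r, cv2.boxPoints(r), np.nanmedian(z[q&(img.max(2)<90)]))
S=np.load('scene.npy')
b=cv2.boxPoints(r); c=np.array(r[0])
# y axis: long side direction, +y
e=[b[1]-b[0],b[2]-b[1]]; e=max(e,key=np.linalg.norm); e/=np.linalg.norm(e); e*=np.sign(e[1]); x=np.array([e[1],-e[0]])
print('yaw',np.degrees(np.arctan2(x[1],x[0])),'center',c)
for nm,A in(('top',P),('scene',S)):
    L=A[...,:2]-c; a=L@x; y=L@e; zz=A[...,2]
    g=(abs(a)<.045)&(abs(y)<.11)&(zz>.03)&(zz<.08)
    print(nm,g.sum())
    for i in range(4):
        h=.084-.042*i
        gg=g&(y<h+.006)&(y>h-.03)
        if gg.sum()>5:
            t=gg&(zz>.048); print(i+1,'zmax',np.percentile(zz[gg],98),'y-h at top',np.median(y[t])-h, 'ang',np.median(np.arctan2(zz[t]-.0205,h-y[t])),t.sum())
    
for nm,(v0,v1,u0,u1) in dict(can=(178,208,245,272),tub=(150,195,315,358),pen=(298,334,310,398)).items():
    w=P[v0:v1,u0:u1].reshape(-1,3); w=w[w[:,2]>.008]; w=w[np.linalg.norm(w[:,:2]-c,axis=1)>.09]
    L=w[:,:2]-c; print(nm,'local x',np.percentile(L@x,[2,98]),'local y',np.percentile(L@e,[2,98]),w[:,2].max())
E
```

```text
table z 0.00011296276678485206
((0.4987494647502899, 0.06303855776786804), (0.15037043392658234, 0.21242263913154602), 14.828588485717773) [[ 0.3988858   0.14647058]
 [ 0.4532507  -0.05887749]
 [ 0.59861314 -0.02039346]
 [ 0.5442482   0.18495461]] 0.021891524693215314
yaw 14.828586 center [0.49874946 0.06303856]
top 1641
1 zmax 0.05919697679492947 y-h at top -0.011734224919804956 ang 1.2591259166856617 238
2 zmax 0.06039013507916333 y-h at top -0.008722377838656585 ang 1.3419349639493467 231
3 zmax 0.06137747614256623 y-h at top -0.006022586032921568 ang 1.412739411433585 230
4 zmax 0.061254591561035784 y-h at top -0.005271440034263886 ang 1.4325098676340482 230
scene 2884
1 zmax 0.05800628131660816 y-h at top -0.011026203554632144 ang 1.2466928272975517 320
2 zmax 0.05921469976388783 y-h at top -0.008107844648041061 ang 1.33123413887709 311
3 zmax 0.059635855504058435 y-h at top -0.0057768617653346415 ang 1.4027760707918113 296
4 zmax 0.060048151246780535 y-h at top -0.004903138872408237 ang 1.427386454734574 277
can local x [0.10931921 0.13989796] local y [0.04823031 0.07866796] 0.05422581221984979
tub local x [0.09435468 0.1446887 ] local y [-0.08667233 -0.03656092] 0.05602779474382147
pen local x [-0.10888462 -0.09652402] local y [-0.08867371  0.03531255] 0.018631299148490932
```

jog_arm(series=[{"jaw": 1, "linear": [0, 0, 0], "spin": -0.98}, {"jaw": 1, "linear": [0, 0, 0], "spin": -0.98}, {"jaw": 1, "linear": [0, 0, 0], "spin": -0.98}, {"jaw": 1, "linear": [0, 0, 0], "spin": -0.98}, {"jaw": 1, "linear": [0, 0, 0], "spin": -0.98}, {"jaw": 1, "linear": [0, 0, 0], "spin": -0.98}, {"jaw": 1, "linear": [0, 0, 0], "spin": -0.98}, {"jaw": 1, "linear": [0, 0, 0], "spin": -0.98}], squeeze=20)

```text
time_s: 0.77
position: [0.1505, -0.5027, 0.2308]
eef_rot: [0.848, 0.53, 0.0, -0.0]
contact_force: [-0.2, -0.6, 0.1]
grip_width: 0.0004
gripper_force: 0.0
```

jog_arm(series=[{"jaw": 1, "linear": [0, 0, 0], "spin": -0.98}, {"jaw": 1, "linear": [0, 0, 0], "spin": -0.98}, {"jaw": 1, "linear": [0, 0, 0], "spin": -0.98}, {"jaw": 1, "linear": [0, 0, 0], "spin": -0.98}, {"jaw": 1, "linear": [0, 0, 0], "spin": -0.98}, {"jaw": 1, "linear": [0, 0, 0], "spin": -0.98}, {"jaw": 1, "linear": [0, 0, 0], "spin": -0.98}, {"jaw": 1, "linear": [0, 0, 0], "spin": 0}])

```text
time_s: 1.43
position: [0.1505, -0.5027, 0.2309]
eef_rot: [0.609, 0.793, 0.0, -0.0]
contact_force: [0.2, 0.1, -0.2]
grip_width: 0.0004
gripper_force: 0.0
```

```bash
cat > st.py <<'E'
from h import *
o=robot.get_obs(); c=np.array([.49875,.06304]); M=R.from_quat(o['eef_rot']).as_matrix()
x=np.array([.9667,.2559]); e=np.array([-.2559,.9667]); d=o['position'][:2]-c
print('t %.2f local x %.4f y %.4f z %.4f'%(o['time_s'],d@x,d@e,o['position'][2]),'yaw',np.degrees(np.arctan2(M[1,0],M[0,0])).round(2),'toolz',M[:,2].round(4),'F',o['contact_force'].round(1),o['grip_width'],o['joint_pos'].round(2))
E
python3 st.py
```

```text
t 1.43 local x -0.4815 y -0.4578 z 0.2309 yaw 105.01 toolz [-3.e-04  9.e-04 -1.e+00] F [ 0.2  0.1 -0.2] 0.000366743091672415 [-1.28  0.13 -0.04  1.41 -0.    0.03]
```

jog_arm(series=[{"jaw": 1, "linear": [0.93, 0.8, 0], "spin": 0}, {"jaw": 1, "linear": [0.93, 0.8, 0], "spin": 0}, {"jaw": 1, "linear": [0.93, 0.8, 0], "spin": 0}, {"jaw": 1, "linear": [0.93, 0.8, 0], "spin": 0}, {"jaw": 1, "linear": [0.93, 0.8, 0], "spin": 0}, {"jaw": 1, "linear": [0.93, 0.8, 0], "spin": 0}, {"jaw": 1, "linear": [0.93, 0.8, 0], "spin": 0}, {"jaw": 1, "linear": [0.93, 0.8, 0], "spin": 0}])

```text
time_s: 2.1
position: [0.279, -0.2363, 0.2312]
eef_rot: [0.611, 0.791, 0.0, 0.0]
contact_force: [0.7, -0.7, 1.2]
grip_width: -0.0
gripper_force: 0.0
```

jog_arm(series=[{"jaw": 1, "linear": [0.93, 0.8, 0], "spin": 0}, {"jaw": 1, "linear": [0.93, 0.8, 0], "spin": 0}, {"jaw": 1, "linear": [0.93, 0.8, 0], "spin": 0}, {"jaw": 1, "linear": [0.93, 0.8, 0], "spin": 0}, {"jaw": 1, "linear": [0.93, 0.8, 0], "spin": 0}, {"jaw": 1, "linear": [0.93, 0.8, 0], "spin": 0}, {"jaw": 1, "linear": [0.93, 0.8, 0], "spin": 0}, {"jaw": 1, "linear": [0, 0, 0], "spin": 0}])

```text
time_s: 2.77
position: [0.393, -0.0013, 0.2309]
eef_rot: [0.608, 0.794, 0.001, -0.0]
contact_force: [-0.7, -0.3, -0.8]
grip_width: 0.0001
gripper_force: 0.0
```

```bash
python3 st.py
```

```text
t 2.77 local x -0.1187 y -0.0351 z 0.2309 yaw 105.09 toolz [ 4.0e-04  1.9e-03 -1.0e+00] F [-0.7 -0.3 -0.8] 9.604249869189965e-05 [-0.   -0.12 -0.29  1.4   0.    1.3 ]
```

jog_arm(series=[{"jaw": 1, "linear": [0.75, 0.66, 0.5], "spin": 0}, {"jaw": 1, "linear": [0.75, 0.66, 0.5], "spin": 0}, {"jaw": 1, "linear": [0.75, 0.66, 0.5], "spin": 0}, {"jaw": 1, "linear": [0.75, 0.66, 0.5], "spin": 0}, {"jaw": 1, "linear": [0.75, 0.66, 0.5], "spin": 0}, {"jaw": 1, "linear": [0.75, 0.66, 0.5], "spin": 0}, {"jaw": 1, "linear": [0, 0, 0.7], "spin": 0}, {"jaw": 1, "linear": [0, 0, 0.7], "spin": 0}])

```text
time_s: 3.43
position: [0.4719, 0.1562, 0.0981]
eef_rot: [0.61, 0.792, 0.0, 0.0]
contact_force: [0.9, 0.5, -1.2]
grip_width: -0.0001
gripper_force: 0.0
```

jog_arm(series=[{"jaw": 1, "linear": [0, 0, 0], "spin": 0}, {"jaw": 1, "linear": [0, 0, 0], "spin": 0}, {"jaw": 1, "linear": [0, 0, 0], "spin": 0}])

```text
time_s: 3.68
position: [0.4717, 0.1546, 0.1003]
eef_rot: [0.61, 0.792, 0.0, 0.0]
contact_force: [0.8, 0.5, -0.0]
grip_width: -0.0001
gripper_force: 0.0
```

```bash
python3 st.py
```

```text
t 3.68 local x -0.0028 y 0.0954 z 0.1003 yaw 104.77 toolz [ 7.e-04  2.e-04 -1.e+00] F [ 0.8  0.5 -0. ] -0.00014692224686663392 [ 0.32  0.11 -0.35  1.11 -0.    1.63]
```

jog_arm(series=[{"jaw": 1, "linear": [0, 0, 0.4], "spin": 0}, {"jaw": 1, "linear": [0, 0, 0.4], "spin": 0}, {"jaw": 1, "linear": [0, 0, 0.4], "spin": 0}, {"jaw": 1, "linear": [0, 0, 0.4], "spin": 0}, {"jaw": 1, "linear": [-0.17, 0, 0.05], "spin": 0}, {"jaw": 1, "linear": [-0.17, 0, 0.05], "spin": 0}, {"jaw": 1, "linear": [-0.11, 0, 0.05], "spin": 0}, {"jaw": 1, "linear": [-0.11, 0, 0.05], "spin": 0}])

```text
time_s: 4.35
position: [0.4767, 0.1382, 0.0466]
eef_rot: [0.61, 0.792, 0.001, 0.001]
contact_force: [0.8, 1.1, 0.4]
grip_width: -0.0002
gripper_force: 0.2
```

```bash
python3 st.py; python3 -c "
from h import *
save(optics.camera('scene'),'s1.png')"; python3 -c "
import cv2; a=cv2.imread('pics/s1.png')[150:350,220:460]; cv2.imwrite('pics/s1c.png',cv2.resize(a,None,fx=3,fy=3))"
```

```text
t 4.35 local x -0.0021 y 0.0783 z 0.0466 yaw 104.81 toolz [ 2.1e-03  7.0e-04 -1.0e+00] F [0.8 1.1 0.4] -0.00015874727606501348 [ 0.28  0.14 -0.44  0.99  0.    1.59]
```

View pics/s1c.png

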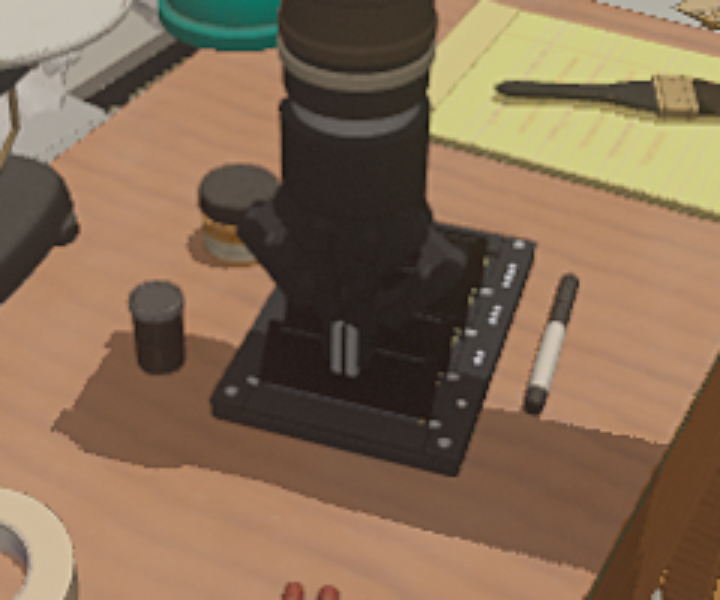

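The shut fingers stand at the middle of flap 1 (crop about (345,350)), well clear of the can, tub and pen.

jog_arm(series=[{"jaw": 1, "linear": [-0.1, 0, 0.07], "spin": 0}, {"jaw": 1, "linear": [-0.1, 0, 0.08], "spin": 0}, {"jaw": 1, "linear": [-0.07, 0, 0.1], "spin": 0}, {"jaw": 1, "linear": [-0.07, 0, 0.1], "spin": 0}, {"jaw": 1, "linear": [-0.045, 0, 0.11], "spin": 0}, {"jaw": 1, "linear": [-0.045, 0, 0.11], "spin": 0}, {"jaw": 1, "linear": [-0.02, 0, 0.1], "spin": 0}, {"jaw": 1, "linear": [0, 0, 0.1], "spin": 0}])

```text
time_s: 5.07
position: [0.4791, 0.1254, 0.0218]
eef_rot: [0.61, 0.793, -0.0, -0.0]
contact_force: [-1.3, -1.4, 14.1]
grip_width: 0.0001
gripper_force: 8.5
```

jog_arm(series=[{"jaw": 1, "linear": [0, 0, 0.03], "spin": 0}, {"jaw": 1, "linear": [0, 0, 0.03], "spin": 0}])

```text
time_s: 5.23
position: [0.4792, 0.1254, 0.0217]
eef_rot: [0.61, 0.793, 0.0, 0.0]
contact_force: [-6.8, -3.6, 21.1]
grip_width: 0.0003
gripper_force: 11.1
```

```bash
python3 st.py
```

```text
t 5.23 local x -0.0029 y 0.0653 z 0.0217 yaw 104.86 toolz [ 7.e-04 -4.e-04 -1.e+00] F [-6.8 -3.6 21.1] 0.00029638769312728035 [ 0.26  0.16 -0.47  0.94 -0.    1.57]
```

jog_arm(series=[{"jaw": 1, "linear": [0, 0, -0.2], "spin": 0}, {"jaw": 1, "linear": [0, 0, -0.27], "spin": 0}, {"jaw": 1, "linear": [0, 0, -0.27], "spin": 0}, {"jaw": 1, "linear": [0, 0, -0.27], "spin": 0}, {"jaw": 1, "linear": [0, 0, 0], "spin": 0}, {"jaw": 1, "linear": [0, 0, 0], "spin": 0}, {"jaw": 1, "linear": [0, 0, 0], "spin": 0}, {"jaw": 1, "linear": [0, 0, 0], "spin": 0}])

```text
time_s: 5.9
position: [0.4788, 0.1255, 0.0503]
eef_rot: [0.61, 0.793, -0.0, -0.0]
contact_force: [1.0, 0.1, -0.1]
grip_width: -0.0
gripper_force: 0.0
```

```bash
cat > chk.py <<'E'
import st
from h import *
for n in('scene','top'):
    A=pts(optics.camera(n)); L=A[...,:2]-st.c; a=L@st.x; y=L@st.e; z=A[...,2]
    for i in range(4):
        h=.084-.042*i
        for lo,hi in((-.048,-.025),(.025,.048)):
            g=(a>lo)&(a<hi)
            f=g&(y<h-.026)&(y>h-.037)&(z<.06); u=g&(y<h+.006)&(y>h-.03)&(z>.048)&(z<.064)
            print(n,i+1,lo,'flat-zone z',np.nanmedian(z[f]).round(4) if f.sum() else None,f.sum(),'upright n',u.sum(),'ang',np.median(np.arctan2(z[u]-.0205,h-y[u])).round(2) if u.sum() else None)
E
python3 chk.py
```

```text
t 5.90 local x -0.0033 y 0.0655 z 0.0503 yaw 104.86 toolz [-7.e-04 -2.e-04 -1.e+00] F [ 1.   0.1 -0.1] -1.098416267377069e-05 [ 0.26  0.14 -0.43  1.    0.    1.57]
scene 1 -0.048 flat-zone z 0.0221 59 upright n 0 ang None
scene 1 0.025 flat-zone z 0.0225 52 upright n 0 ang None
scene 2 -0.048 flat-zone z 0.0163 5 upright n 82 ang 1.33
scene 2 0.025 flat-zone z None 0 upright n 68 ang 1.33
scene 3 -0.048 flat-zone z 0.0159 3 upright n 44 ang 1.41
scene 3 0.025 flat-zone z None 0 upright n 0 ang None
scene 4 -0.048 flat-zone z 0.0155 2 upright n 16 ang 1.43
scene 4 0.025 flat-zone z None 0 upright n 0 ang None
top 1 -0.048 flat-zone z None 0 upright n 0 ang None
top 1 0.025 flat-zone z None 0 upright n 0 ang None
top 2 -0.048 flat-zone z None 0 upright n 0 ang None
top 2 0.025 flat-zone z None 0 upright n 0 ang None
top 3 -0.048 flat-zone z 0.0165 103 upright n 54 ang 1.41
top 3 0.025 flat-zone z 0.0169 97 upright n 0 ang None
top 4 -0.048 flat-zone z 0.0166 100 upright n 61 ang 1.43
top 4 0.025 flat-zone z 0.0168 101 upright n 59 ang 1.43
```

jog_arm(series=[{"jaw": 1, "linear": [0, 0, 0], "spin": 0}, {"jaw": 1, "linear": [0, 0, 0], "spin": 0}, {"jaw": 1, "linear": [0, 0, 0], "spin": 0}, {"jaw": 1, "linear": [0, 0, 0], "spin": 0}, {"jaw": 1, "linear": [0, 0, 0], "spin": 0}, {"jaw": 1, "linear": [0, 0, 0], "spin": 0}, {"jaw": 1, "linear": [0, 0, 0], "spin": 0}, {"jaw": 1, "linear": [0, 0, 0], "spin": 0}])

```text
time_s: 6.67
position: [0.4791, 0.1256, 0.0507]
eef_rot: [0.61, 0.793, 0.0, 0.0]
contact_force: [0.6, 0.2, -0.4]
grip_width: -0.0006
gripper_force: 0.0
```

jog_arm(series=[{"jaw": 1, "linear": [0, 0, 0], "spin": 0}, {"jaw": 1, "linear": [0, 0, 0], "spin": 0}, {"jaw": 1, "linear": [0, 0, 0], "spin": 0}, {"jaw": 1, "linear": [0, 0, 0], "spin": 0}, {"jaw": 1, "linear": [0, 0, 0], "spin": 0}, {"jaw": 1, "linear": [0, 0, 0], "spin": 0}, {"jaw": 1, "linear": [0, 0, 0], "spin": 0}, {"jaw": 1, "linear": [0, 0, 0], "spin": 0}])

```text
time_s: 7.33
position: [0.4791, 0.1256, 0.0507]
eef_rot: [0.61, 0.793, -0.0, -0.0]
contact_force: [0.7, -0.2, -0.5]
grip_width: -0.0002
gripper_force: 0.0
```

jog_arm(series=[{"jaw": 1, "linear": [0, 0.02, 0], "spin": 0}, {"jaw": 1, "linear": [-0.15, 0.02, 0], "spin": 0}, {"jaw": 1, "linear": [-0.15, 0.02, 0], "spin": 0}, {"jaw": 1, "linear": [-0.15, 0.02, 0], "spin": 0}, {"jaw": 1, "linear": [-0.15, 0, 0], "spin": 0}, {"jaw": 1, "linear": [-0.15, 0, 0], "spin": 0}, {"jaw": 1, "linear": [-0.11, 0, 0.06], "spin": 0}, {"jaw": 1, "linear": [-0.11, 0, 0.06], "spin": 0}])

```text
time_s: 8.0
position: [0.4891, 0.0976, 0.0471]
eef_rot: [0.61, 0.793, 0.0, 0.0]
contact_force: [0.3, 0.3, 0.3]
grip_width: -0.0001
gripper_force: 0.2
```

jog_arm(series=[{"jaw": 1, "linear": [-0.1, 0, 0.07], "spin": 0}, {"jaw": 1, "linear": [-0.1, 0, 0.08], "spin": 0}, {"jaw": 1, "linear": [-0.07, 0, 0.1], "spin": 0}, {"jaw": 1, "linear": [-0.07, 0, 0.1], "spin": 0}, {"jaw": 1, "linear": [-0.045, 0, 0.11], "spin": 0}, {"jaw": 1, "linear": [-0.045, 0, 0.11], "spin": 0}, {"jaw": 1, "linear": [0, 0, 0.1], "spin": 0}, {"jaw": 1, "linear": [0, 0, 0.1], "spin": 0}])

```text
time_s: 8.67
position: [0.4921, 0.0855, 0.0236]
eef_rot: [0.61, 0.793, -0.0, -0.0]
contact_force: [-0.2, 0.3, 0.3]
grip_width: -0.0002
gripper_force: 0.2
```

```bash
python3 st.py
```

```text
t 8.67 local x -0.0007 y 0.0234 z 0.0236 yaw 104.86 toolz [-2.e-04 -1.e-04 -1.e+00] F [-0.2  0.3  0.3] -0.00016977564229867754 [ 0.17  0.17 -0.46  0.94 -0.    1.48]
```

jog_arm(series=[{"jaw": 1, "linear": [0, 0, 0.04], "spin": 0}, {"jaw": 1, "linear": [0, 0, 0.02], "spin": 0}, {"jaw": 1, "linear": [0, 0, 0], "spin": 0}])

```text
time_s: 8.92
position: [0.4921, 0.0857, 0.0221]
eef_rot: [0.61, 0.793, -0.0, -0.0]
contact_force: [0.6, 0.7, -0.1]
grip_width: 0.0002
gripper_force: 0.0
```

jog_arm(series=[{"jaw": 1, "linear": [0, 0, -0.15], "spin": 0}, {"jaw": 1, "linear": [0, 0, -0.27], "spin": 0}, {"jaw": 1, "linear": [0, 0, -0.27], "spin": 0}, {"jaw": 1, "linear": [0, 0, -0.27], "spin": 0}, {"jaw": 1, "linear": [0, 0, 0], "spin": 0}, {"jaw": 1, "linear": [0, 0, 0], "spin": 0}, {"jaw": 1, "linear": [0, 0, 0], "spin": 0}, {"jaw": 1, "linear": [0, 0, 0], "spin": 0}])

```text
time_s: 9.58
position: [0.492, 0.0855, 0.0507]
eef_rot: [0.61, 0.793, -0.0, -0.0]
contact_force: [0.4, -0.6, 0.2]
grip_width: -0.0001
gripper_force: 0.0
```

```bash
python3 chk.py
```

```text
t 9.58 local x -0.0008 y 0.0235 z 0.0507 yaw 104.86 toolz [-5.e-04 -1.e-04 -1.e+00] F [ 0.4 -0.6  0.2] -6.617895462431168e-05 [ 0.17  0.14 -0.42  1.   -0.    1.48]
scene 1 -0.048 flat-zone z 0.0224 56 upright n 0 ang None
scene 1 0.025 flat-zone z 0.0224 52 upright n 0 ang None
scene 2 -0.048 flat-zone z 0.0224 50 upright n 0 ang None
scene 2 0.025 flat-zone z 0.0223 47 upright n 0 ang None
scene 3 -0.048 flat-zone z 0.0159 5 upright n 74 ang 1.4
scene 3 0.025 flat-zone z None 0 upright n 74 ang 1.4
scene 4 -0.048 flat-zone z 0.0169 3 upright n 62 ang 1.44
scene 4 0.025 flat-zone z None 0 upright n 0 ang None
top 1 -0.048 flat-zone z None 0 upright n 0 ang None
top 1 0.025 flat-zone z None 0 upright n 0 ang None
top 2 -0.048 flat-zone z None 0 upright n 0 ang None
top 2 0.025 flat-zone z None 0 upright n 0 ang None
top 3 -0.048 flat-zone z None 0 upright n 0 ang None
top 3 0.025 flat-zone z None 0 upright n 0 ang None
top 4 -0.048 flat-zone z None 0 upright n 0 ang None
top 4 0.025 flat-zone z None 0 upright n 0 ang None
```

jog_arm(series=[{"jaw": 1, "linear": [0, 0, 0], "spin": 0}, {"jaw": 1, "linear": [0, 0, 0], "spin": 0}, {"jaw": 1, "linear": [0, 0, 0], "spin": 0}, {"jaw": 1, "linear": [0, 0, 0], "spin": 0}, {"jaw": 1, "linear": [0, 0, 0], "spin": 0}, {"jaw": 1, "linear": [0, 0, 0], "spin": 0}, {"jaw": 1, "linear": [0, 0, 0], "spin": 0}, {"jaw": 1, "linear": [0, 0, 0], "spin": 0}])

```text
time_s: 10.35
position: [0.4922, 0.0856, 0.051]
eef_rot: [0.61, 0.793, -0.0, 0.0]
contact_force: [0.2, -0.1, 0.3]
grip_width: -0.0002
gripper_force: 0.0
```

jog_arm(series=[{"jaw": 1, "linear": [0, 0, 0], "spin": 0}, {"jaw": 1, "linear": [0, 0, 0], "spin": 0}, {"jaw": 1, "linear": [0, 0, 0], "spin": 0}, {"jaw": 1, "linear": [0, 0, 0], "spin": 0}, {"jaw": 1, "linear": [0, 0, 0], "spin": 0}, {"jaw": 1, "linear": [0, 0, 0], "spin": 0}, {"jaw": 1, "linear": [0, 0, 0], "spin": 0}, {"jaw": 1, "linear": [0, 0, 0], "spin": 0}])

```text
time_s: 11.02
position: [0.4922, 0.0856, 0.051]
eef_rot: [0.61, 0.793, -0.0, -0.0]
contact_force: [-0.2, 0.5, -0.5]
grip_width: -0.0001
gripper_force: 0.0
```

jog_arm(series=[{"jaw": 1, "linear": [0, 0, 0], "spin": 0}, {"jaw": 1, "linear": [-0.15, 0, 0], "spin": 0}, {"jaw": 1, "linear": [-0.15, 0, 0], "spin": 0}, {"jaw": 1, "linear": [-0.15, 0, 0], "spin": 0}, {"jaw": 1, "linear": [-0.15, 0, 0], "spin": 0}, {"jaw": 1, "linear": [-0.15, 0, 0], "spin": 0}, {"jaw": 1, "linear": [-0.11, 0, 0.06], "spin": 0}, {"jaw": 1, "linear": [-0.11, 0, 0.06], "spin": 0}])

```text
time_s: 11.68
position: [0.5, 0.057, 0.0474]
eef_rot: [0.61, 0.792, 0.0, 0.0]
contact_force: [-1.0, -0.0, 0.4]
grip_width: 0.0002
gripper_force: 0.2
```

jog_arm(series=[{"jaw": 1, "linear": [-0.1, 0, 0.07], "spin": 0}, {"jaw": 1, "linear": [-0.1, 0, 0.08], "spin": 0}, {"jaw": 1, "linear": [-0.07, 0, 0.1], "spin": 0}, {"jaw": 1, "linear": [-0.07, 0, 0.1], "spin": 0}, {"jaw": 1, "linear": [-0.045, 0, 0.11], "spin": 0}, {"jaw": 1, "linear": [-0.045, 0, 0.11], "spin": 0}, {"jaw": 1, "linear": [0, 0, 0.1], "spin": 0}, {"jaw": 1, "linear": [0, 0, 0.1], "spin": 0}])

```text
time_s: 12.35
position: [0.5029, 0.0449, 0.0239]
eef_rot: [0.61, 0.793, -0.0, -0.0]
contact_force: [-0.1, -0.0, 0.6]
grip_width: 0.0001
gripper_force: 0.2
```

```bash
python3 st.py
```

```text
t 12.35 local x -0.0006 y -0.0186 z 0.0239 yaw 104.86 toolz [-2.e-04 -0.e+00 -1.e+00] F [-0.1 -0.   0.6] 8.698456796014223e-05 [ 0.09  0.17 -0.45  0.95 -0.    1.4 ]
```

jog_arm(series=[{"jaw": 1, "linear": [0, 0, 0.04], "spin": 0}, {"jaw": 1, "linear": [0, 0, 0.03], "spin": 0}, {"jaw": 1, "linear": [0, 0, 0], "spin": 0}])

```text
time_s: 12.6
position: [0.5028, 0.0451, 0.0222]
eef_rot: [0.61, 0.793, -0.0, -0.0]
contact_force: [-0.1, 0.2, 0.2]
grip_width: -0.0
gripper_force: 0.0
```

jog_arm(series=[{"jaw": 1, "linear": [0, 0, -0.15], "spin": 0}, {"jaw": 1, "linear": [0, 0, -0.27], "spin": 0}, {"jaw": 1, "linear": [0, 0, -0.27], "spin": 0}, {"jaw": 1, "linear": [0, 0, -0.27], "spin": 0}, {"jaw": 1, "linear": [0, 0, 0], "spin": 0}, {"jaw": 1, "linear": [0, 0, 0], "spin": 0}, {"jaw": 1, "linear": [0, 0, 0], "spin": 0}, {"jaw": 1, "linear": [0, 0, 0], "spin": 0}])

```text
time_s: 13.27
position: [0.5027, 0.045, 0.0507]
eef_rot: [0.61, 0.793, -0.0, -0.0]
contact_force: [-0.0, -0.5, 0.1]
grip_width: -0.0003
gripper_force: 0.0
```

```bash
python3 chk.py | grep -v top
```

```text
t 13.27 local x -0.0008 y -0.0185 z 0.0507 yaw 104.86 toolz [-5.e-04 -0.e+00 -1.e+00] F [-0.  -0.5  0.1] -0.0002587388396735269 [ 0.09  0.15 -0.41  1.01  0.    1.4 ]
scene 1 -0.048 flat-zone z 0.0221 58 upright n 0 ang None
scene 1 0.025 flat-zone z 0.0221 56 upright n 0 ang None
scene 2 -0.048 flat-zone z 0.022 47 upright n 0 ang None
scene 2 0.025 flat-zone z 0.0222 51 upright n 0 ang None
scene 3 -0.048 flat-zone z 0.0221 47 upright n 0 ang None
scene 3 0.025 flat-zone z 0.0224 45 upright n 0 ang None
scene 4 -0.048 flat-zone z 0.0175 3 upright n 72 ang 1.44
scene 4 0.025 flat-zone z None 0 upright n 66 ang 1.42
```

jog_arm(series=[{"jaw": 1, "linear": [0, 0, 0], "spin": 0}, {"jaw": 1, "linear": [0, 0, 0], "spin": 0}, {"jaw": 1, "linear": [0, 0, 0], "spin": 0}, {"jaw": 1, "linear": [0, 0, 0], "spin": 0}, {"jaw": 1, "linear": [0, 0, 0], "spin": 0}, {"jaw": 1, "linear": [0, 0, 0], "spin": 0}, {"jaw": 1, "linear": [0, 0, 0], "spin": 0}, {"jaw": 1, "linear": [0, 0, 0], "spin": 0}])

```text
time_s: 14.03
position: [0.503, 0.045, 0.051]
eef_rot: [0.61, 0.793, 0.0, 0.0]
contact_force: [0.8, -0.5, -0.5]
grip_width: -0.0001
gripper_force: 0.0
```

jog_arm(series=[{"jaw": 1, "linear": [0, 0, 0], "spin": 0}, {"jaw": 1, "linear": [0, 0, 0], "spin": 0}, {"jaw": 1, "linear": [0, 0, 0], "spin": 0}, {"jaw": 1, "linear": [0, 0, 0], "spin": 0}, {"jaw": 1, "linear": [0, 0, 0], "spin": 0}, {"jaw": 1, "linear": [0, 0, 0], "spin": 0}, {"jaw": 1, "linear": [0, 0, 0], "spin": 0}, {"jaw": 1, "linear": [0, 0, 0], "spin": 0}])

```text
time_s: 14.7
position: [0.503, 0.045, 0.051]
eef_rot: [0.61, 0.793, 0.0, 0.0]
contact_force: [0.4, 0.6, -0.6]
grip_width: 0.0002
gripper_force: 0.0
```

jog_arm(series=[{"jaw": 1, "linear": [0, 0, 0], "spin": 0}, {"jaw": 1, "linear": [-0.15, 0, 0], "spin": 0}, {"jaw": 1, "linear": [-0.15, 0, 0], "spin": 0}, {"jaw": 1, "linear": [-0.15, 0, 0], "spin": 0}, {"jaw": 1, "linear": [-0.15, 0, 0], "spin": 0}, {"jaw": 1, "linear": [-0.15, 0, 0], "spin": 0}, {"jaw": 1, "linear": [-0.11, 0, 0.06], "spin": 0}, {"jaw": 1, "linear": [-0.11, 0, 0.06], "spin": 0}])

```text
time_s: 15.37
position: [0.5107, 0.0163, 0.0474]
eef_rot: [0.61, 0.792, 0.0, 0.0]
contact_force: [-0.3, 0.7, 0.5]
grip_width: 0.0002
gripper_force: 0.2
```

jog_arm(series=[{"jaw": 1, "linear": [-0.1, 0, 0.07], "spin": 0}, {"jaw": 1, "linear": [-0.1, 0, 0.08], "spin": 0}, {"jaw": 1, "linear": [-0.07, 0, 0.1], "spin": 0}, {"jaw": 1, "linear": [-0.07, 0, 0.1], "spin": 0}, {"jaw": 1, "linear": [-0.045, 0, 0.11], "spin": 0}, {"jaw": 1, "linear": [-0.045, 0, 0.11], "spin": 0}, {"jaw": 1, "linear": [0, 0, 0.1], "spin": 0}, {"jaw": 1, "linear": [0, 0, 0.1], "spin": 0}])

```text
time_s: 16.03
position: [0.5137, 0.0044, 0.0239]
eef_rot: [0.61, 0.793, -0.0, -0.0]
contact_force: [-0.6, -0.0, 0.5]
grip_width: -0.0001
gripper_force: 0.2
```

jog_arm(series=[{"jaw": 1, "linear": [0, 0, 0.04], "spin": 0}, {"jaw": 1, "linear": [0, 0, 0.03], "spin": 0}, {"jaw": 1, "linear": [0, 0, 0], "spin": 0}, {"jaw": 1, "linear": [0, 0, 0], "spin": 0}])

```text
time_s: 16.37
position: [0.5137, 0.0045, 0.0222]
eef_rot: [0.61, 0.793, 0.0, -0.0]
contact_force: [0.3, 0.7, 0.2]
grip_width: -0.0002
gripper_force: 0.0
```

jog_arm(series=[{"jaw": 1, "linear": [0, 0, -0.15], "spin": 0}, {"jaw": 1, "linear": [0, 0, -0.5], "spin": 0}, {"jaw": 1, "linear": [0, 0, -0.8], "spin": 0}, {"jaw": 1, "linear": [0, 0, -0.8], "spin": 0}, {"jaw": 1, "linear": [0, 0, -0.8], "spin": 0}, {"jaw": 1, "linear": [0, 0, -0.5], "spin": 0}, {"jaw": 1, "linear": [0, 0, 0], "spin": 0}, {"jaw": 1, "linear": [0, 0, 0], "spin": 0}])

```text
time_s: 17.03
position: [0.5144, 0.0044, 0.1296]
eef_rot: [0.61, 0.793, 0.001, 0.001]
contact_force: [0.0, -0.0, -1.6]
grip_width: -0.0
gripper_force: 0.0
```

```bash
python3 chk.py | grep -v top
```

```text
t 17.03 local x 0.0002 y -0.0607 z 0.1296 yaw 104.86 toolz [ 2.3e-03  1.0e-04 -1.0e+00] F [ 0.  -0.  -1.6] -2.8183167709741373e-05 [ 0.01  0.12 -0.27  1.18  0.    1.32]
scene 1 -0.048 flat-zone z 0.022 56 upright n 0 ang None
scene 1 0.025 flat-zone z 0.0223 57 upright n 0 ang None
scene 2 -0.048 flat-zone z 0.022 50 upright n 0 ang None
scene 2 0.025 flat-zone z 0.0224 48 upright n 0 ang None
scene 3 -0.048 flat-zone z 0.022 43 upright n 0 ang None
scene 3 0.025 flat-zone z 0.0224 42 upright n 0 ang None
scene 4 -0.048 flat-zone z 0.0224 40 upright n 0 ang None
scene 4 0.025 flat-zone z 0.0225 40 upright n 0 ang None
```

All four flaps lie flat and the arm is clear.

```bash
python3 -c "
from rig import robot
print(robot.finish_job())"
```

```text
the job is handed in; nothing more can be done
None
```

All four flaps were folded flat in order, one to four, each left down more than two seconds before the next; the printer, can, tub and pen weren't re-measured at the end, and the job was handed in at about 17 s with no verdict returned.

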